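# Lever a seized block up in a dry-block heater

### The job

The aluminium tube block has seized in the well of the dry-block heater. Take the flat lever from the shallow white tray, put its blade into the notch under the block's front lip so that it rests on the steel strip across the notch, and lever the block up until its lip stands 10 mm clear of the heater's deck. Then lay the lever flat back in the tray; move the block with the lever only, not with the gripper, and do not disturb the other things on the bench.

Things in the scene. Friction and masses are not known exactly. Their poses are not given: they have to be found in the camera images.
- heater: White bench heater, fixed, 200 mm wide (y), 230 deep (x), deck 90 mm high. Origin under it on the bench; x to its rear, z up. Its front (-x, towards the robot) is a keypad panel sloping from the deck's front edge (x -51, z 88 mm) down to x -112, z 35 mm. The deck has an open-topped notch at y = 0, 38 mm wide, from its front edge back to the block at x -7 mm, floor at z 70 mm.
- strip: Steel rod of 6 mm diameter lying along y across the mouth of the notch, part of the heater: the fulcrum. Origin on its axis at mid-length, at x = -48 mm, z = 86 mm of the heater; its top is 3 mm above that. Axes as the heater's.
- strip_top (a point): Middle of the top of the steel strip: heater x = -48 mm, y = 0, z = 89 mm. Axes as the heater's.
- lip_front (a point): Middle of the lower front edge of the lip, an 8 mm thick flange on top of the block, 94 (x) x 108 (y) mm with 12 tube holes. Block down: the lip's underside lies on the deck, this point at heater x -19, y 0, z 90 mm, 29 mm behind the strip's top. The lip overhangs the notch by 12 mm, back to the block's front face at heater x -7 mm. Rises with the block; axes as the heater's.
- block (a joint): Height of the aluminium block (0.85 kg) above its seat, m: 0 down, at most 0.040. It can only slide straight up and down, tightly: it takes roughly 27 N upward to move it, and it stays where it is left.
- lever: Loose lever, 200 mm, 0.16 kg: black square plastic handle 105 long, 22 wide, 24 mm high; flat steel blade 95 long, 20 wide, 4 mm thick (last 12 mm thinned from below to 2.5). Lies on the handle's underside. Origin: underside of the handle's front end. x to the blade tip, z up. Handle x -105 to 0, blade 0 to +95 mm, blade underside z 3, top z 7 mm. The thin all-steel tool beside it is a spatula.
- lever_tip (a point): Tip of the lever's blade, on its top face: lever x = +95 mm, y = 0, z = 7 mm.
- lever_butt (a point): Rear end of the lever's handle: lever x = -105 mm, y = 0, z = 12 mm.
- tray: Shallow white plastic tray, fixed, 280 (x) x 200 (y) mm, rim 10 mm high, walls 3 mm; floor 3 mm thick. Origin under its centre on the bench. It holds the lever (along its x, blade towards its +x end, near y = -20 mm) and the spatula (near y = +70 mm).
- spatula: Thin steel spatula in the tray, 165 mm long, loose. Leave it in the tray.
- rack: Dark blue tube rack, fixed, 200 x 100 x 50 mm, with three capped tubes up to 125 mm high. Origin under its centre.
- reagent: Glass reagent bottle, 150 mm high, 70 mm wide, loose. Origin: centre of its foot.
- jar: White plastic jar, 70 mm high, 56 mm wide, loose. Origin: centre of its foot.
- tipbox: Pipette tip box, 124 x 86 x 75 mm, loose. Origin: under its centre.
- pen: Marker pen lying on the bench in front of the heater, 140 mm long, 13 mm thick, loose.
There are look-alikes about, which are no part of the job. Leave any blue look-alike of the lever alone.

How it is judged:
On the way:
1. the lever, bearing down on the steel strip and up under the lip, holds the block at least 6 mm up (value of joint block above 0.006 m and contact force between lever and strip above 1.5 N and contact force between lever and block above 1.5 N), for 0.1 s.
At the end, for the whole second after the job is handed in: The block stands at least 8 mm above its seat; the lever lies flat and at rest wholly inside the tray's outline (both ends lower than 32 mm); the spatula is within 40 mm and the pen, reagent bottle, jar and tip box within 30 mm of where they began (value of joint block above 0.008 m and x of lever_tip in the frame of tray between -0.14 and 0.14 m and y of lever_tip in the frame of tray between -0.1 and 0.1 m and x of lever_butt in the frame of tray between -0.14 and 0.14 m and y of lever_butt in the frame of tray between -0.1 and 0.1 m and height (world z) of each of lever_tip, lever_butt below 0.032 m and linear speed of lever below 0.02 m/s and contact force between lever and block below 0.1 N and distance of spatula from where it was at the start of the episode below 0.04 m and distance of each of pen, reagent, jar, tipbox from where it was at the start of the episode below 0.03 m); the robot touches nothing.
It fails at once if the gripper's fingers or the arm push or pull on the block (over 4 N) (contact force between any of the fingers, the arm and block above 4 N).
It fails at once if the reagent bottle is knocked over (angle between reagent's own z axis and vertical above 0.5 rad).
It also fails if it takes over 58 s, if anything falls off the work surface, if the arm or the gripper's body presses on something with over 40 N, if the wrist force passes 120 N, or if a joint passes its speed limit or range.

### The arm

A 6-joint arm with a two-finger parallel gripper is mounted at the origin on the work surface. World frame = base frame: x ahead of the robot, y to its left, z up, the work surface at z = 0. Lengths are in m, angles in rad, forces in N, time in s.
With the tool pointing down it reaches from about 0.375 to 0.975 m from the base axis. Payload 3.8 kg.
Tool frame: the origin (TCP) lies on the centre line of the jaws, within the pads' length; the fingertips stand 25 mm ahead of it and the grasp point (between the pads) lies 6 mm ahead of it; y points along the fingers, z is the direction in which the jaws open and shut, and the axes are right-handed (so a half turn about y gives the same grasp; the last joint's range is limited). The gripper opens to 85 mm and grips with 20 to 120 N. Pads are 22 mm wide; open, the fingers measure 114 mm over their backs; the gripper's body (76 mm by 85 mm) begins 54 mm behind the grasp point. The pads swing forward as they close: fully open they stand 13 mm farther back than shut.
Start: joints at [-1.189, 0.264, 1.604, -0, 1.274, -0.037], TCP at [0.274, -0.617, 0.256] pointing down, gripper open.
Joint ranges: [-2.63, 2.63], [-0.94, 2.18], [0.31, 2.57], [-1.31, 4.45], [0, 2.66], [-2.55, 2.55]. Speed limits (rad/s): [2.57, 2.57, 3.14, 3.14, 3.14, 3.14].

### API

Orientations are given as a rotation vector (axis times angle).
In Python, from workcell import bot gives the robot as it stands.
- The arm moves only by the shell command python3 -m jog 'ROWS' [FORCE]. ROWS is JSON, a list of rows, each a list of 5 numbers: the shift along the world's x, y, z in mm, then the turn about the world's z in degrees, then the finger opening in mm, from 0 to 85.4. A call has exactly 10 rows; each row is the pose to reach, as a shift and turn from the pose commanded when the call began; what a row does not reach only later rows make up. A row lasts 1/8 s, in which the tool goes at most 62.5 mm and 10.7 degrees, less where a joint would pass 70% of its speed; a pose out of reach is approached as far as the arm can. A call with a gripper value outside its range is refused whole. The fingers move at their own pace and stop on an object; FORCE is the grip in N (left out, the last holds). Time passes only in rows, so rows that repeat a pose let the fingers close, or fill a call up. It gives the time, the measured TCP pose, the force and the opening at its end, in the units of the state.
- bot.read_state(): the state, without advancing time (a new reading comes with each control period).
- bot.read_camera(name): name is "side" or "top" or "wrist"; returns a dict with "pixels" (420x560x3 uint8, red, green, blue), "fx", "fy", "cx", "cy" (pixels), "R" (3x3) and "t" (3): a world point X has camera coordinates R X + t. Camera axes: x right, y down, z forward; pixel columns grow to the right and rows downward; lengths in m; the calibration is good to about 2 mm. A picture is of the moment at which its call begins. There is no depth.
- bot.finish_job(): hands the job in, once; it reports no verdict.
The state is a dict: "time": time; "q": joint angles; "joint_vel": joint speeds; "joint_torque": joint torques, N m; "tool_pos": TCP position; "tcp_rot": TCP orientation; "wrist_force": force on the tool from outside, world axes, zero at the start; "torque": the same for the moment, N m; "width": opening from 0.0 (shut) to 1.0 (fully open).
Only numpy, scipy, OpenCV 4.12 (cv2) and the standard library are available. Lean on these libraries where they do the work, as an engineer would, in place of code of your own. Each camera call takes 0.05 s, during which the arm holds its last target.

## Working session

There is one attempt and no reset: what is moved stays moved. The work goes in short steps, Python scripts to look and compute and a shell command to move; the robot and the scene stay as the last step left them, time stands still between calls to the robot, and variables do not carry over. Pictures are saved under pics/ and viewed, and the job is handed in when it is done.

```bash
ls; mkdir -p pics; python3 - <<'E'
from workcell import bot
import cv2
for n in ["side","top","wrist"]:
    c=bot.read_camera(n); cv2.imwrite(f"pics/{n}0.png",c["pixels"][:,:,::-1]); print(n,c["fx"],c["cx"],c["cy"],c["R"],c["t"])
print(bot.read_state())
E
```

```text
pics
side 388.7267865593589 276.9235516973861 207.74761050736583 [[ 0.98814078 -0.15262818 -0.01680581]
 [-0.11020791 -0.6287468  -0.76976079]
 [ 0.10692059  0.76248416 -0.63811119]] [-0.51234531  0.1498887   0.96977833]
top 431.95583842144055 280.86728755098676 213.80503134477843 [[ 7.30111491e-04 -9.99834078e-01 -1.82011949e-02]
 [-9.92121825e-01  1.55591084e-03 -1.25267172e-01]
 [ 1.25274707e-01  1.81492617e-02 -9.91956074e-01]] [0.03242015 0.55418197 1.21410439]
wrist 305.6078711857903 279.44159312697826 206.50120206153005 [[ 0.40778078 -0.91307771 -0.00198215]
 [-0.87772287 -0.3925877   0.27473162]
 [-0.25162949 -0.11029049 -0.96151891]] [-0.67333345 -0.03605607  0.37803406]
{'time': 0.15, 'q': array([-1.18893605e+00,  2.64602917e-01,  1.60508068e+00,  2.70109167e-05,
        1.27370418e+00, -3.68928202e-02]), 'joint_vel': array([ 1.93664977e-04, -3.03245328e-03, -3.40770163e-03, -9.38345697e-05,
        8.99098180e-04,  1.07247645e-03]), 'joint_torque': array([ 4.85239125e-04, -5.15903378e+01, -3.67959595e+01, -4.91627850e-05,
        8.01298069e-03,  1.28387242e-05]), 'tool_pos': array([ 0.27428128, -0.61617844,  0.25522161]), 'tcp_rot': array([-0.4232651 ,  1.99241168, -1.98880371]), 'wrist_force': array([-0.34440224, -0.36671656, -0.41858402]), 'torque': array([-0.01791316,  0.00264796, -0.00307803]), 'width': 1.000060301085573}
```

View pics/top0.png

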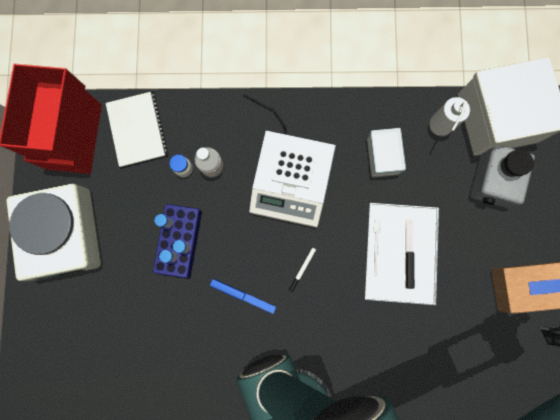

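View pics/side0.png

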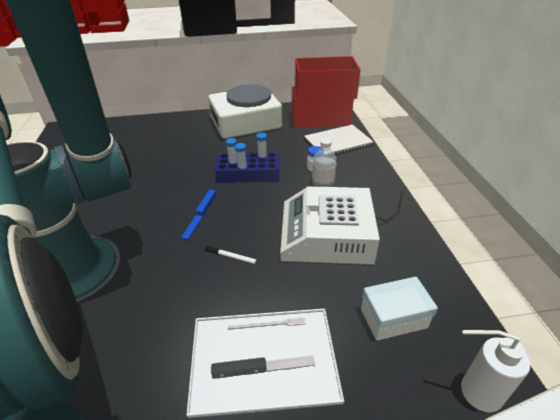

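View pics/wrist0.png

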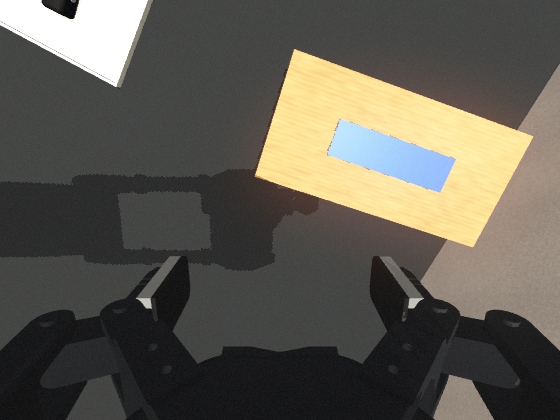

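The lever is the black handle with a steel blade in the tray, at top (409,252). The other candidates are the blue bar at top (242,296), which is the look-alike, and the thin all-steel spatula at (376,245). I'll confirm this in an enlarged crop.

```bash
cat > h.py <<'E'
import numpy as np, cv2
from workcell import bot
def plane(c,uv,z):
    uv=np.atleast_2d(uv); d=np.c_[(uv[:,0]-c["cx"])/c["fx"],(uv[:,1]-c["cy"])/c["fy"],np.ones(len(uv))]@np.array(c["R"])
    o=-np.array(c["R"]).T@np.array(c["t"]); s=(z-o[2])/d[:,2]; return o+s[:,None]*d
def proj(c,X):
    p=np.array(c["R"])@np.array(X)+c["t"]; return [c["cx"]+c["fx"]*p[0]/p[2],c["cy"]+c["fy"]*p[1]/p[2]]
def crop(c,x0,y0,x1,y1,s,name):
    cv2.imwrite("pics/"+name,cv2.resize(c["pixels"][y0:y1,x0:x1,::-1],None,fx=s,fy=s,interpolation=cv2.INTER_CUBIC))
E
python3 - <<'E'
from h import *
import pickle
c=bot.read_camera("top"); pickle.dump(c,open("top.pkl","wb"))
crop(c,240,120,345,235,5,"heater.png"); crop(c,355,195,450,310,5,"tray.png")
s=bot.read_camera("side"); pickle.dump(s,open("side.pkl","wb")); crop(s,270,170,390,270,6,"heaters.png")
g=cv2.cvtColor(c["pixels"],cv2.COLOR_RGB2GRAY)
# holes
m=(g<90).astype(np.uint8)
n,l,st,ce=cv2.connectedComponentsWithStats(m[140:200,265:325])
print([(st[i,4],(ce[i]+[265,140]).round(1)) for i in range(1,n) if 5<st[i,4]<200])
# handle & tray
sub=g[195:310,355:450]
n,l,st,ce=cv2.connectedComponentsWithStats((sub<70).astype(np.uint8))
for i in range(1,n):
    if st[i,4]>60:
        ys,xs=np.where(l==i); r=cv2.minAreaRect(np.c_[xs+355,ys+195].astype(np.float32)); print(st[i],r)
E
```

```text
[(np.int32(11), array([321.2, 140.3])), (np.int32(17), array([283. , 153.6])), (np.int32(15), array([291.6, 155.6])), (np.int32(16), array([300. , 157.5])), (np.int32(16), array([308.6, 159.2])), (np.int32(16), array([281. , 162.5])), (np.int32(16), array([289.5, 164.5])), (np.int32(16), array([298. , 166.5])), (np.int32(18), array([306.7, 168.1])), (np.int32(16), array([279. , 171.5])), (np.int32(16), array([287.5, 173.5])), (np.int32(17), array([296.1, 175.4])), (np.int32(17), array([304.8, 177.2])), (np.int32(39), array([271. , 198.1]))]
[   0    0   95  115 3729] ((401.9999694824219, 252.0), (93.99998474121094, 113.99998474121094), -0.0)
[ 51  58   8  35 250] ((409.5, 270.0), (34.0, 7.0), 90.0)
```

View pics/heater.png

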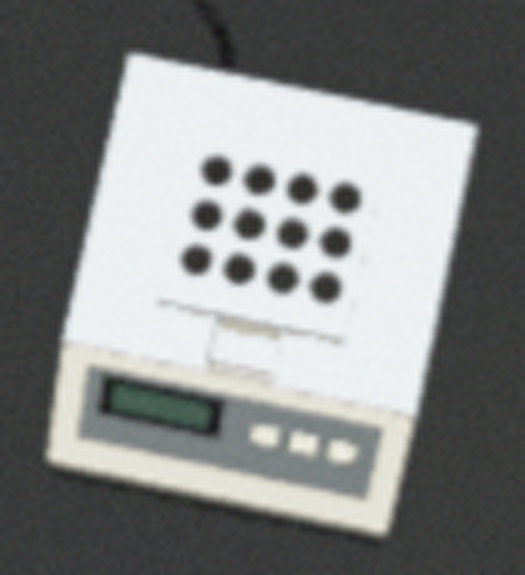

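View pics/tray.png

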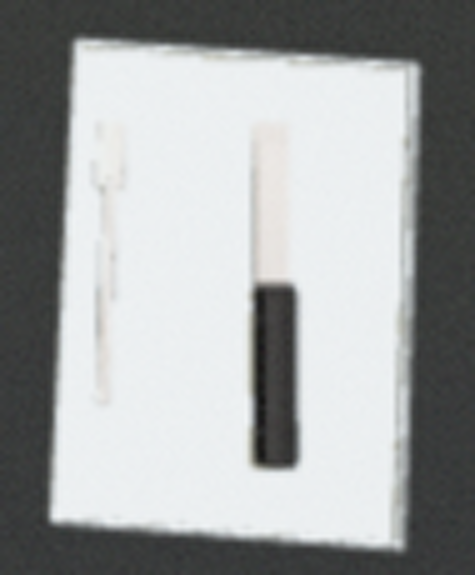

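View pics/heaters.png

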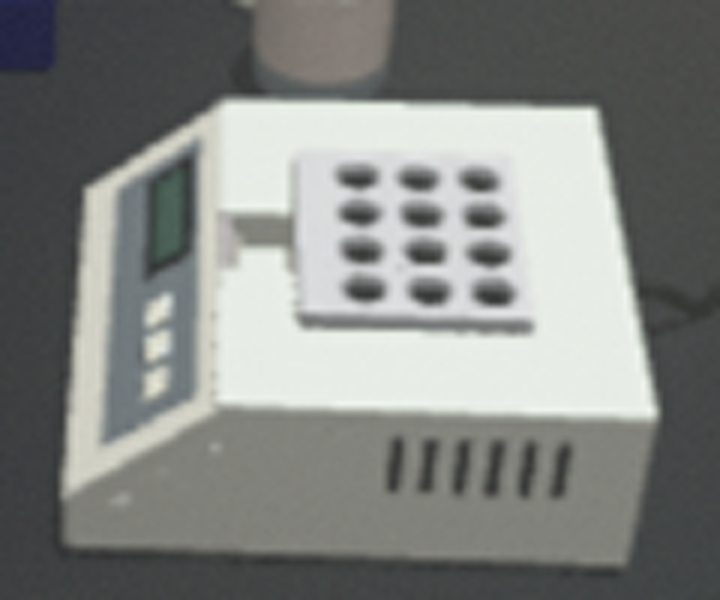

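The crop confirms the lever: a black handle at top px x 405–414, y 252–288, with a steel blade whose tip is near (409,219) pointing to +x. The heater is yawed about 13°. Its notch is at crop (240,345), and the strip is at the notch's front edge.

```bash
python3 - <<'E'
from h import *
import pickle
c=pickle.load(open("top.pkl","rb"));s=pickle.load(open("side.pkl","rb"))
H=np.array([[283,153.6],[291.6,155.6],[300,157.5],[308.6,159.2],[281,162.5],[289.5,164.5],[298,166.5],[306.7,168.1],[279,171.5],[287.5,173.5],[296.1,175.4],[304.8,177.2]])
P=plane(c,H,.098)[:,:2].reshape(3,4,2)
ctr=P.mean((0,1)); dx=(P[0]-P[2]).mean(0); dy=(P[:,0]-P[:,3]).mean(0)
print("ctr",ctr,"dx",dx,"dy",dy, np.degrees(np.arctan2(dx[1],dx[0])),np.degrees(np.arctan2(-dy[0],dy[1])))
# side holes check
g=cv2.cvtColor(s["pixels"],cv2.COLOR_RGB2GRAY)
m=(g<110).astype(np.uint8)[194:224,322:360]
n,l,st,ce=cv2.connectedComponentsWithStats(m)
Q=[(ce[i]+[322,194]) for i in range(1,n) if 5<st[i,4]<60]; print(len(Q))
print("side ctr",plane(s,np.array(Q),.098).mean(0))
yaw=np.arctan2(dx[1],dx[0]); 
u=np.array([np.cos(yaw),np.sin(yaw)])
o=ctr-0.028*u; print("heater org",o,"strip",o-.048*u)
print("strip px",proj(c,[*(o-.048*u),.089]),proj(s,[*(o-.048*u),.089]),"lipfront",proj(c,[*(o-.019*u),.098]))
# lever
print("handle top corners",plane(c,[[405.9,252],[414.4,252],[405.9,288.4],[414.4,288.4]],.027)[:,:2])
print("blade base/tip",plane(c,[[409.6,251],[409.4,219.6]],.010)[:,:2])
# handle in side
sub=s["pixels"]; g=cv2.cvtColor(sub,cv2.COLOR_RGB2GRAY)
print("side handle ends top",plane(s,[[212,364],[266,360]],.027))
t=np.array([[75,40],[418,63],[405,549],[50,522]])/5+[355,195]
T=plane(c,t,.010)[:,:2]; print("tray",T,T.mean(0), np.linalg.norm(np.diff(T,axis=0),axis=1))
cv2.imwrite("pics/trays.png",cv2.resize(sub[300:415,180:350,::-1],None,fx=4,fy=4,interpolation=cv2.INTER_CUBIC))
E
```

```text
ctr [ 0.68197309 -0.00488955] dx [ 0.05096587 -0.01114423] dy [0.01629292 0.07145385] -12.334197014087383 -12.844983415445418
12
side ctr [ 0.67985998 -0.00526944  0.098     ]
heater org [0.65461938 0.00109163] strip [0.60772731 0.01134508]
strip px [np.float64(288.0179626846831), np.float64(192.28602916093945)] [np.float64(310.39290253069026), np.float64(210.6121680863437)] lipfront [np.float64(290.2348445903398), np.float64(181.63104295031349)]
handle top corners [[ 0.44440711 -0.32588256]
 [ 0.44440829 -0.35009396]
 [ 0.34156987 -0.32224709]
 [ 0.34160717 -0.34620901]]
blade base/tip [[ 0.44793833 -0.34124394]
 [ 0.53966751 -0.34400123]]
side handle ends top [[ 0.34336656 -0.32759682  0.027     ]
 [ 0.44586942 -0.33620162  0.027     ]]
tray [[ 0.58907511 -0.23021512]
 [ 0.57500997 -0.43058316]
 [ 0.29473315 -0.4106696 ]
 [ 0.30949361 -0.2089246 ]] [ 0.44207796 -0.32009812] [0.20086109 0.28098335 0.20228425]
```

View pics/trays.png

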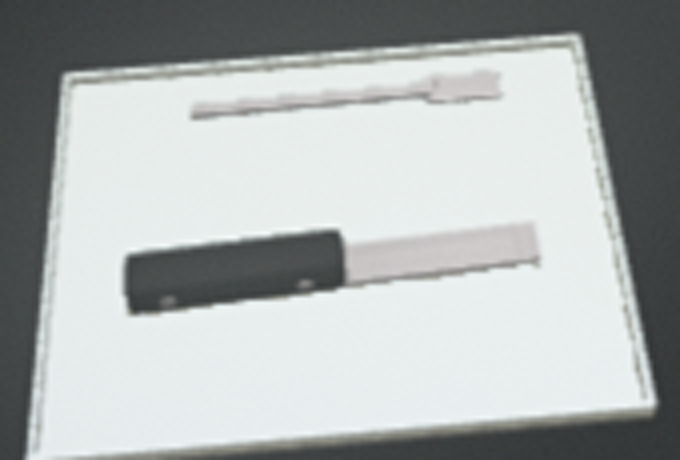

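```bash
python3 - <<'E'
from h import *
from scipy.spatial.transform import Rotation as R
s=bot.read_state(); M=R.from_rotvec(s["tcp_rot"]).as_matrix(); print(M.round(3)); z=M[:,2]; print("jaw dir deg",np.degrees(np.arctan2(z[1],z[0])))
print("delta mm",(np.array([.363,-.335,.10])-s["tool_pos"])*1000, s["time"])
E
```

```text
[[-0.914 -0.     0.407]
 [-0.407  0.001 -0.914]
 [-0.    -1.    -0.001]]
jaw dir deg -66.00616087591175
delta mm [  88.63601296  281.35251273 -155.60545936] 0.25
```

```bash
python3 -m jog '[[15,45,-10,-5,60],[30,90,-30,-10,60],[45,140,-60,-15,60],[60,190,-90,-20,60],[75,240,-120,-25,60],[89,281,-145,-27,60],[89,281,-165,-27,60],[89,281,-172,-27,60],[89,281,-172,-27,60],[89,281,-172,-27,60]]' 40; python3 - <<'E'
from h import *
s=bot.read_state();print(s["tool_pos"],s["wrist_force"],s["time"])
c=bot.read_camera("wrist"); cv2.imwrite("pics/w1.png",c["pixels"][:,:,::-1])
c=bot.read_camera("side"); crop(c,150,280,350,420,4,"s1.png")
E
```

```text
time: 1.5
tool_pos: [0.364, -0.3369, 0.0853]
tcp_rot: [-0.06, -2.194, 2.196]
wrist_force: [-0.3, 0.2, -0.6]
width: 0.706
[ 0.36398436 -0.33686743  0.08529813] [-0.26991028  0.23192694 -0.60092737] 1.5
```

View pics/w1.png

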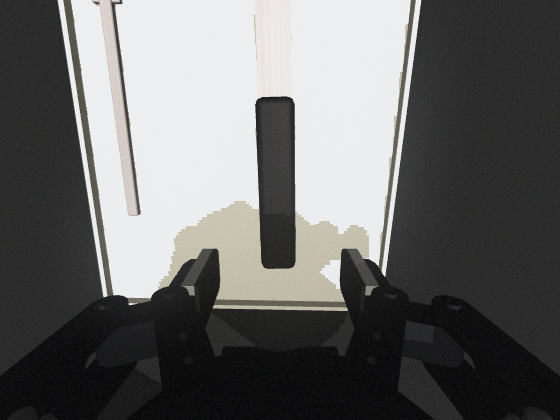

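View pics/s1.png

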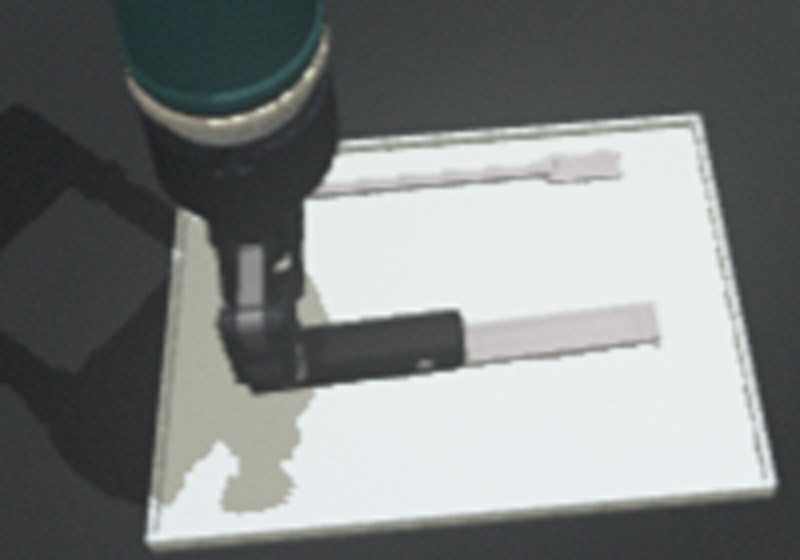

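The wrist view has the handle centred between the pads, x 258–295, with no visible yaw error. I'll descend and close gently.

```bash
python3 -m jog '[[0,2,-20,0,50],[0,2,-40,0,50],[0,2,-52,0,50],[0,2,-52,0,20],[0,2,-52,0,15],[0,2,-52,0,10],[0,2,-52,0,10],[0,2,-52,0,10],[0,2,-52,0,10],[0,2,-52,0,10]]' 20
```

```text
time: 2.85
tool_pos: [0.3637, -0.3339, 0.0327]
tcp_rot: [-0.058, -2.195, 2.196]
wrist_force: [-1.3, -0.6, 2.6]
width: 0.248
```

```bash
python3 -m jog '[[0,0,5,0,10],[0,0,10,0,10],[0,0,15,0,10],[0,0,20,0,10],[1,0,25,0,10],[2,0,30,0,10],[3,0,35,0,10],[4,0,40,0,10],[5,0,45,0,10],[5,0,45,0,10]]' 20; python3 - <<'E'
from h import *
c=bot.read_camera("side"); crop(c,150,280,350,420,4,"s2.png")
E
```

```text
time: 4.1
tool_pos: [0.3689, -0.334, 0.0778]
tcp_rot: [-0.058, -2.194, 2.196]
wrist_force: [-0.9, 0.1, -2.1]
width: 0.253
```

View pics/s2.png

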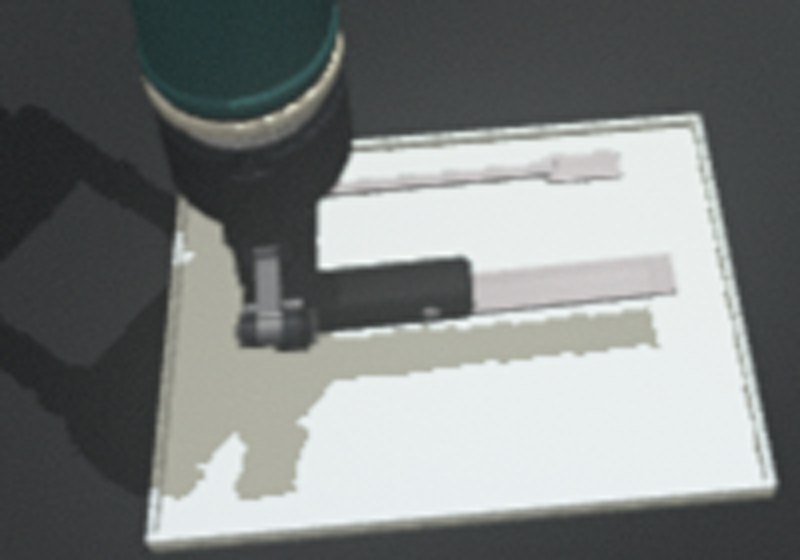

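The lever is held level: the whole shadow is clear of the blade, so it isn't drooping. The tool can't pitch, so I'll regrip mid-handle and then pitch the tip down by pressing the rear of the handle on the heater's back edge.

```bash
python3 -m jog '[[-2,0,-20,0,10],[-4,0,-38,0,10],[-5,0,-45,0,10],[-5,0,-45,0,40],[-5,0,-45,0,40],[15,-1,-45,0,40],[35,-2,-45,0,40],[35,-2,-45,0,10],[35,-2,-45,0,10],[35,-2,-45,0,10]]' 40
python3 -m jog '[[0,0,0,0,10],[0,0,0,0,10],[0,0,20,0,10],[0,0,50,0,10],[0,0,80,0,10],[0,0,110,0,10],[0,0,140,0,10],[0,0,165,0,10],[0,0,165,0,10],[0,0,165,0,10]]' 40;  python3 - <<'E'
from h import *
c=bot.read_camera("side"); crop(c,150,180,420,380,2.9,"s3.png")
c=bot.read_camera("top"); crop(c,230,40,450,310,2.2,"t3.png")
E
```

```text
time: 5.4
tool_pos: [0.4044, -0.3362, 0.0329]
tcp_rot: [-0.06, -2.194, 2.197]
wrist_force: [3.8, -0.6, 3.3]
width: 0.248
time: 6.65
tool_pos: [0.402, -0.3346, 0.1951]
tcp_rot: [-0.054, -2.196, 2.19]
wrist_force: [0.4, 0.8, -2.8]
width: 0.249
```

View pics/s3.png

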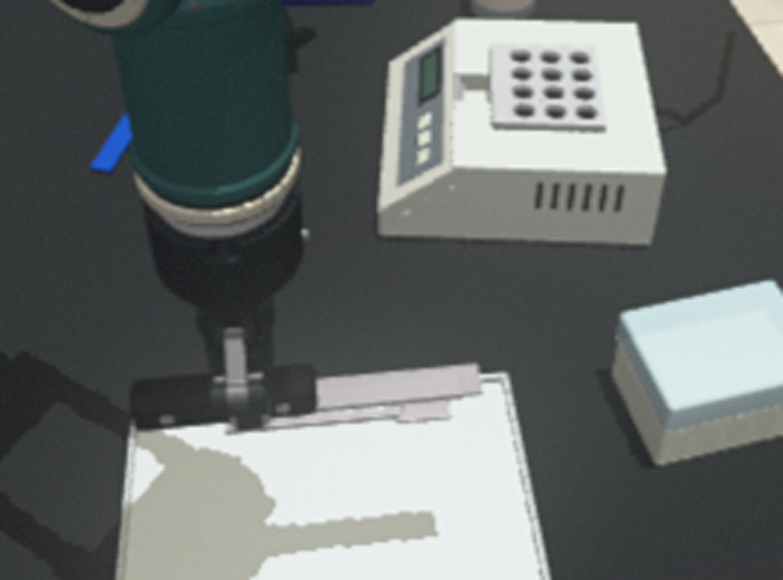

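View pics/t3.png

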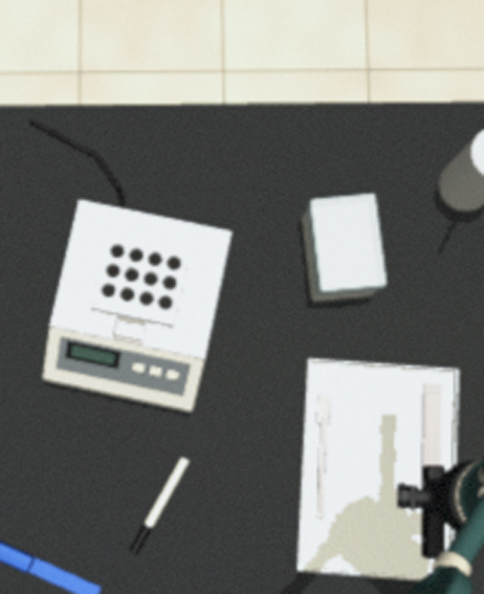

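```bash
python3 -m jog '[[30,20,0,0,10],[80,48,0,-2,10],[130,78,0,-4,10],[180,107,0,-6,10],[230,137,0,-8,10],[280,167,0,-9.5,10],[330,197,0,-9.5,10],[370,221,0,-9.5,10],[404,241,0,-9.5,10],[404,241,0,-9.5,10]]' 40
python3 -m jog '[[0,0,-20,0,10],[0,0,-40,0,10],[0,0,-60,0,10],[0,0,-66,0,10],[0,0,-66,0,10],[0,0,-66,0,10],[0,0,-66,0,10],[0,0,-66,0,10],[0,0,-66,0,10],[0,0,-66,0,10]]' 40;  python3 - <<'E'
from h import *
c=bot.read_camera("side"); crop(c,240,100,480,280,3.2,"s4.png")
c=bot.read_camera("top"); crop(c,230,20,430,240,2.6,"t4.png")
E
```

```text
time: 8.0
tool_pos: [0.8085, -0.0921, 0.1937]
tcp_rot: [-0.224, -2.107, 2.105]
wrist_force: [0.2, -0.0, -1.4]
width: 0.255
time: 9.25
tool_pos: [0.8075, -0.0946, 0.1313]
tcp_rot: [-0.231, -2.106, 2.106]
wrist_force: [-0.5, 0.4, -1.1]
width: 0.245
```

View pics/s4.png

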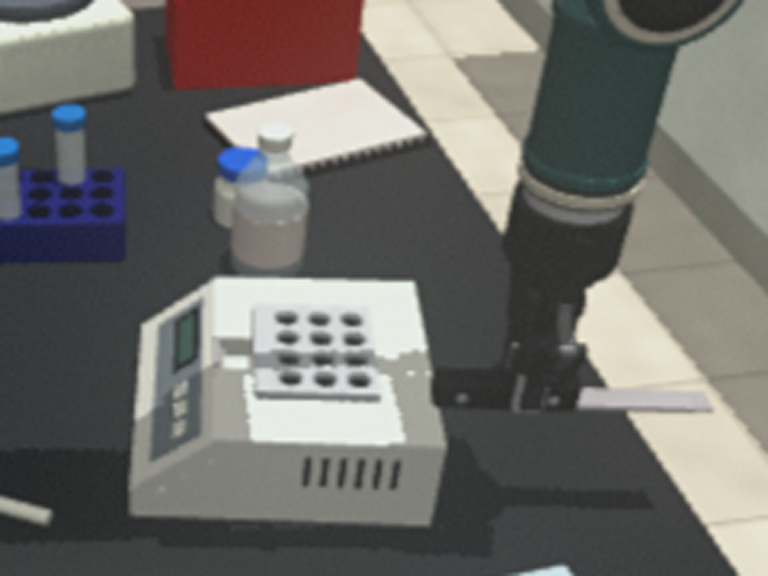

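View pics/t4.png

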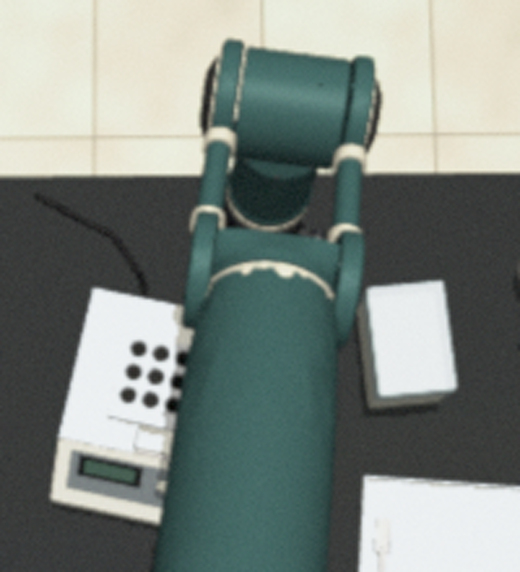

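```bash
python3 - <<'E'
from h import *
c=bot.read_camera("side")
f=lambda a,b:[a/3.2+240,b/3.2+100]
print("butt bottom near",plane(c,[f(438,403)],.103)); print("rear corners",plane(c,[f(445,442),f(415,283)],.09)); print("butt expected px",(np.array(proj(c,[.743,-.0803,.103]))-[240,100])*3.2)
u=np.array([.976,-.217]);v=np.array([.217,.976]);o=np.array([.6546,.001])
print("exp corners",o+.118*u-.1*v,o+.118*u+.1*v)
E
```

```text
butt bottom near [[ 0.74564175 -0.08670141  0.103     ]]
rear corners [[ 0.74287014 -0.11442617  0.09      ]
 [ 0.78558403  0.07366472  0.09      ]]
butt expected px [431.56657612 397.67384341]
exp corners [ 0.748068 -0.122206] [0.791468 0.072994]
```

```bash
python3 -m jog '[[-6,1,0,0,10],[-6,1,-5,0,10],[-6,1,-10,0,10],[-6,1,-13,0,10],[-6,1,-16,0,10],[-6,1,-19,0,10],[-6,1,-22,0,10],[-6,1,-25,0,10],[-6,1,-26,0,10],[-6,1,-26,0,10]]' 40;  python3 - <<'E'
from h import *
c=bot.read_camera("side"); crop(c,320,160,500,280,4.4,"s5.png")
E
```

```text
time: 10.65
tool_pos: [0.8044, -0.0944, 0.1089]
tcp_rot: [-0.239, -2.109, 2.11]
wrist_force: [3.9, -1.6, 5.4]
width: 0.247
```

View pics/s5.png

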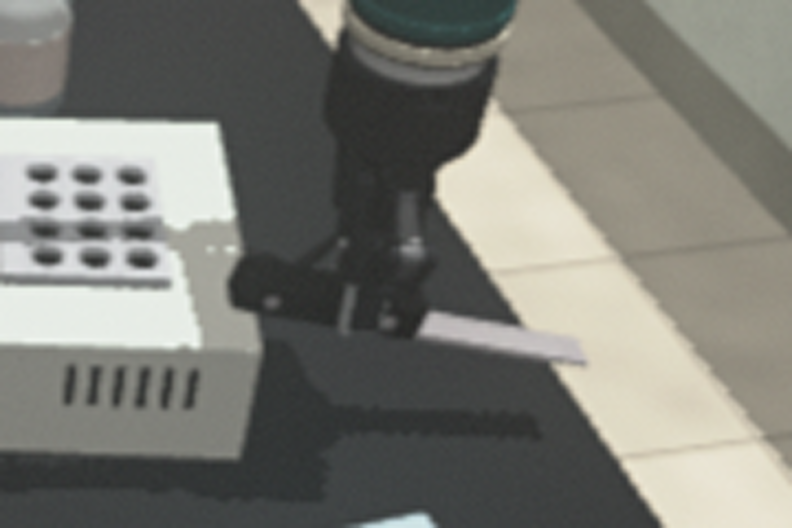

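```bash
cat >> h.py <<'E'
def vplane(c,uv,p,d):
    "ray hit with vertical plane through p(xy) along d(xy)"
    uv=np.atleast_2d(uv); r=np.c_[(uv[:,0]-c["cx"])/c["fx"],(uv[:,1]-c["cy"])/c["fy"],np.ones(len(uv))]@np.array(c["R"])
    o=-np.array(c["R"]).T@np.array(c["t"]); n=np.array([-d[1],d[0],0]); s=((np.r_[p,0]-o)@n)/(r@n); return o+s[:,None]*r
E
python3 - <<'E'
from h import *
c=bot.read_camera("side"); st=bot.read_state(); p=st["tool_pos"]; u=np.array([.976,-.217]);v=np.array([.217,.976])
f=lambda a,b:[a/4.4+320,b/4.4+160]
# near (right, -v) edge of blade: plane shifted -10mm v
X=vplane(c,[f(424,334),f(586,363)],p[:2]-.010*v,u); print(X, [ (x[:2]-p[:2])@u for x in X]); d=X[1]-X[0]; print(np.degrees(np.arctan2(d[2],d[:2]@u)))
X=vplane(c,[f(428,312),f(580,340)],p[:2]+.010*v,u); d=X[1]-X[0]; print(X,[ (x[:2]-p[:2])@u for x in X],np.degrees(np.arctan2(d[2],d[:2]@u)), st["tool_pos"],st["wrist_force"])
E
```

```text
[[ 0.83768509 -0.11204657  0.0794197 ]
 [ 0.92550154 -0.13157134  0.0617914 ]] [np.float64(0.03629295472002424), np.float64(0.12623868743822292)]
-11.088740750468649
[[ 0.84858221 -0.09398446  0.07727088]
 [ 0.93254221 -0.11265179  0.0599444 ]] [np.float64(0.04300907211172696), np.float64(0.12900484329538775)] -11.391476376784679 [ 0.80442129 -0.09440836  0.10886754] [ 2.1855361  -1.59115444  5.693127  ]
```

```bash
python3 -m jog '[[0,0,-3,0,10],[0,0,-5,0,10],[0,0,-6,0,10],[0,0,-6,0,10],[0,0,0,0,10],[0,0,20,0,10],[0,0,45,0,10],[0,0,70,0,10],[0,0,85,0,10],[0,0,85,0,10]]' 60;  python3 - <<'E'
from h import *
c=bot.read_camera("side"); crop(c,320,100,500,240,4.4,"s6.png")
print(bot.read_state()["tool_pos"])
E
```

```text
time: 12.0
tool_pos: [0.8027, -0.0938, 0.1935]
tcp_rot: [-0.236, -2.108, 2.108]
wrist_force: [0.9, 0.1, -1.6]
width: 0.24
[ 0.80183252 -0.09368399  0.19139547]
```

View pics/s6.png

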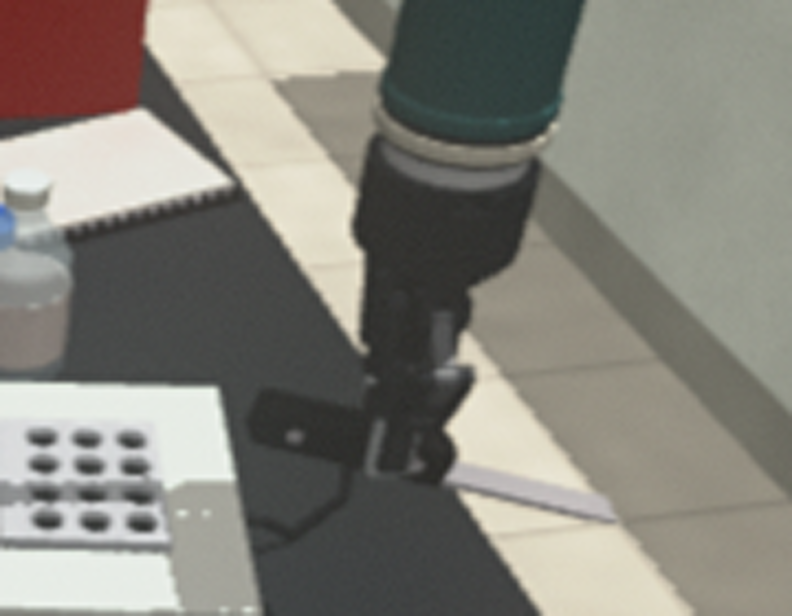

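```bash
python3 - <<'E'
from h import *
c=bot.read_camera("side"); st=bot.read_state(); p=st["tool_pos"]; u=np.array([.976,-.217]);v=np.array([.217,.976])
f=lambda a,b:[a/4.4+320,b/4.4+100]
X=vplane(c,[f(456,488),f(614,523)],p[:2]-.010*v,u); d=X[1]-X[0]; print([((x[:2]-p[:2])@u,x[2]-p[2]) for x in X],np.degrees(np.arctan2(d[2],d[:2]@u)))
X=vplane(c,[f(458,462),f(604,494)],p[:2]+.010*v,u); d=X[1]-X[0]; print([((x[:2]-p[:2])@u,x[2]-p[2]) for x in X],np.degrees(np.arctan2(d[2],d[:2]@u)), p)
X=vplane(c,[f(282,390),f(372,408)],p[:2]+.011*v,u); d=X[1]-X[0]; print(np.degrees(np.arctan2(d[2],d[:2]@u)))
E
```

```text
[(np.float64(0.03957404579817774), np.float64(-0.032881098074973164)), (np.float64(0.12381269344021277), np.float64(-0.053240151596912616))] -13.586878252136838
[(np.float64(0.04475947327129278), np.float64(-0.03186429148411926)), (np.float64(0.12373311739356328), np.float64(-0.0505958560227808))] -13.343270630322127 [ 0.80115158 -0.09359356  0.18988365]
-12.00108361550635
```

```bash
python3 -m jog '[[-30,13,0,0,10],[-70,30,0,0,10],[-110,48,0,0,10],[-150,65,0,0,10],[-190,82,0,0,10],[-230,100,0,0,10],[-265,115,0,0,10],[-295,128,-8,0,10],[-295,128,-15,0,10],[-295,128,-15,0,10]]' 60;  python3 - <<'E'
from h import *
c=bot.read_camera("side"); crop(c,220,130,400,270,4.4,"s7.png")
c=bot.read_camera("top"); crop(c,230,110,350,310,3,"t7.png")
c=bot.read_camera("wrist"); cv2.imwrite("pics/w7.png",c["pixels"][:,:,::-1])
print(bot.read_state()["tool_pos"])
E
```

```text
time: 13.35
tool_pos: [0.5059, 0.0342, 0.174]
tcp_rot: [-0.228, -2.105, 2.106]
wrist_force: [0.1, 0.3, -1.6]
width: 0.242
[0.50747401 0.0339765  0.17536936]
```

View pics/s7.png

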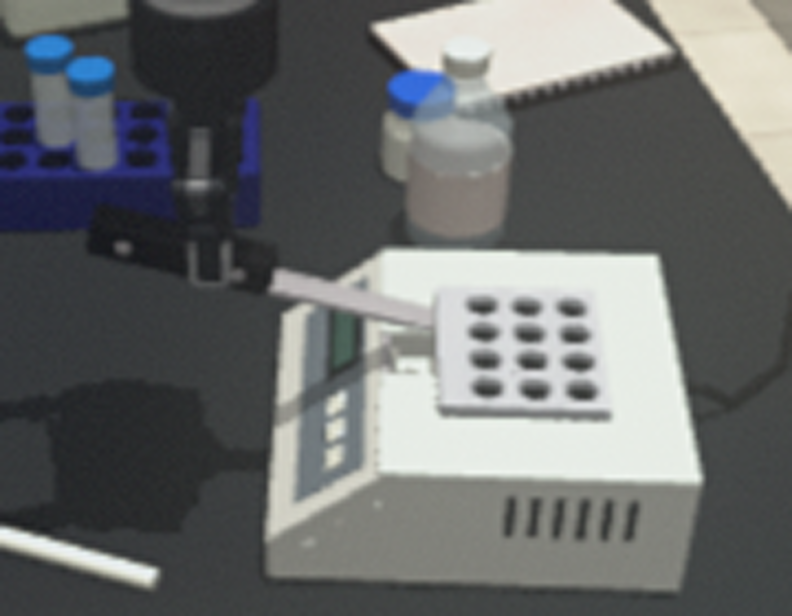

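View pics/t7.png

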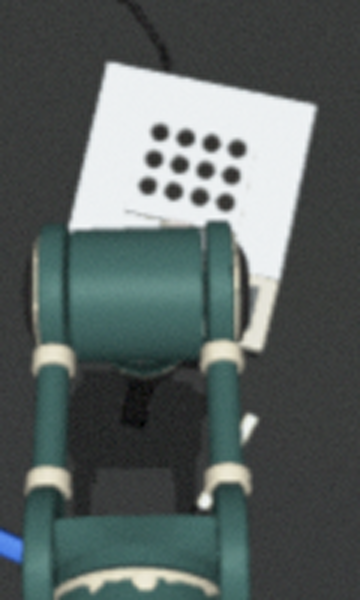

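View pics/w7.png

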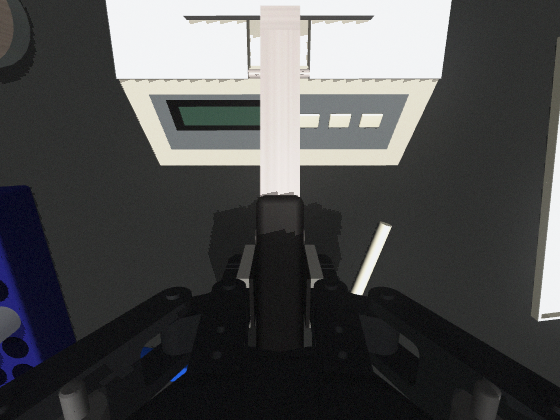

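```bash
cat > tip.py <<'E'
from h import *
u=np.array([.976,-.217]);v=np.array([.217,.976]);o=np.array([.6546,.001])
st=bot.read_state(); p=st["tool_pos"]
print("t",st["time"],"TCP heater",(p[:2]-o)@u,(p[:2]-o)@v,p[2],"F",st["wrist_force"].round(1),"width",st["width"])
E
python3 - <<'E'
from tip import *
c=bot.read_camera("side")
f=lambda a,b:[a/4.4+220,b/4.4+130]
for off,pts in((-.010,[f(275,292),f(433,331)]),(.010,[f(277,270),f(434,313)])):
    X=vplane(c,pts,p[:2]+off*v,u); print([((x[:2]-o)@u,x[2]) for x in X])
# lip front top edge, strip visible right end
X=plane(c,[f(438,403),f(436,292)],.098); print("lip front top corners heater x,y",[((x[:2]-o)@u,(x[:2]-o)@v) for x in X])
w=bot.read_camera("wrist")
X=plane(w,[[190,18],[370,18],],.09); print("lip line",[((x[:2]-o)@u,(x[:2]-o)@v) for x in X])
X=plane(w,[[280,71],[280,78]],.089); print("strip",[((x[:2]-o)@u,(x[:2]-o)@v) for x in X])
E
```

```text
t 13.5 TCP heater -0.15075086986694067 0.0002587271493281612 0.17536936197015457 F [-0.3  0.1 -1. ] width 0.23785494696760626
[(np.float64(-0.11795707093371603), np.float64(0.14000398726243313)), (np.float64(-0.029235060803442403), np.float64(0.1152523735253399))]
[(np.float64(-0.11791508900214538), np.float64(0.1401644709765505)), (np.float64(-0.028184828273641837), np.float64(0.11224885359656478))]
lip front top corners heater x,y [(np.float64(-0.026293410799257618), np.float64(-0.051063828206115124)), (np.float64(-0.025631273945394495), np.float64(0.04815126418628773))]
lip line [(np.float64(-0.02417203020417097), np.float64(0.053430844007918414)), (np.float64(-0.02405062565455923), np.float64(-0.052031777827929))]
strip [(np.float64(-0.05263704841354028), np.float64(0.0006463621707565662)), (np.float64(-0.056632074143571846), np.float64(0.0006395290025319033))]
```

Wrist view: the blade (x 261–299) is centred in the notch (248–310). Lip and strip lines from two cameras agree on a heater origin about 5.5 mm nearer the robot than the hole grid gave, so I'll use the lip and strip. I'll back off 5 mm and lower.

```bash
sed -i 's/o=np.array(\[.6546,.001\])/o=np.array([.6492,.0022])/' tip.py; python3 -m jog '[[-5,1,0,0,10],[-5,1,-5,0,10],[-5,1,-10,0,10],[-5,1,-15,0,10],[-5,1,-18,0,10],[-5,1,-21,0,10],[-5,1,-23,0,10],[-5,1,-23,0,10],[-5,1,-23,0,10],[-5,1,-23,0,10]]' 60;  python3 - <<'E'
from tip import *
c=bot.read_camera("side"); crop(c,270,170,360,240,8,"s8.png")
c=bot.read_camera("wrist"); crop(c,200,0,360,120,5,"w8.png")
E
```

```text
time: 14.85
tool_pos: [0.5016, 0.0353, 0.1525]
tcp_rot: [-0.231, -2.106, 2.106]
wrist_force: [0.1, 0.4, -1.1]
width: 0.247
t 14.85 TCP heater -0.1512270486849015 0.0002988614819407487 0.15247327259896287 F [ 0.1  0.4 -1.1] width 0.2470798831105844
```

View pics/s8.png

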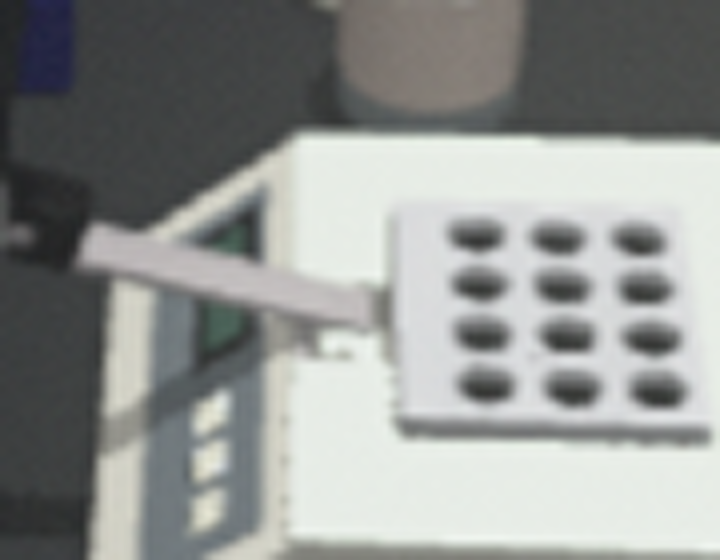

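View pics/w8.png

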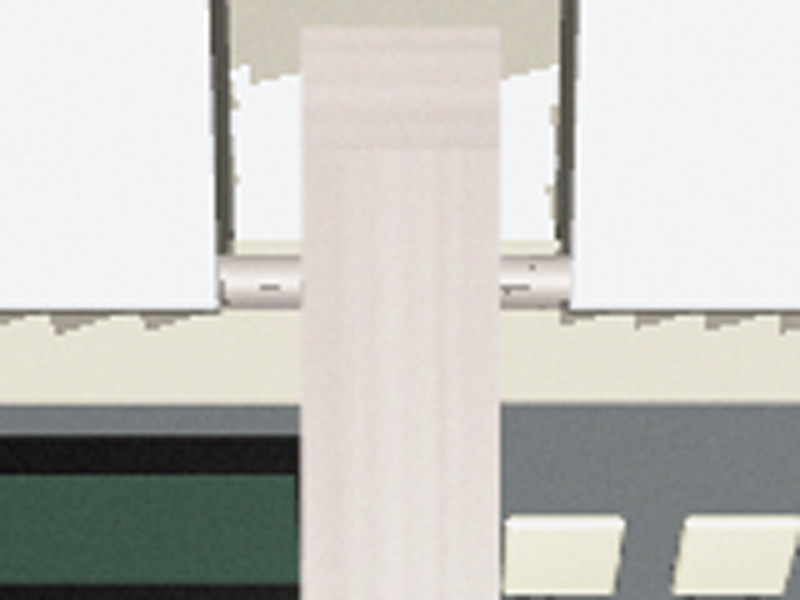

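Side crop: the tip at (375,310) is just short of the lip at x 395. Wrist crop: the blade lies centred over the strip (y 282). Next I'll descend to feel the strip.

```bash
python3 -m jog '[[0,0,-1,0,10],[0,0,-2,0,10],[0,0,-3,0,10],[0,0,-4,0,10],[0,0,-5,0,10],[0,0,-5,0,10],[0,0,-5,0,10],[0,0,-5,0,10],[0,0,-5,0,10],[0,0,-5,0,10]]' 60;  python3 - <<'E'
from tip import *
c=bot.read_camera("side"); crop(c,270,170,360,240,8,"s9.png")
X=vplane(c,[[0,0]],p[:2],u)
E
```

```text
time: 16.2
tool_pos: [0.5015, 0.0353, 0.1473]
tcp_rot: [-0.231, -2.106, 2.106]
wrist_force: [-0.1, -1.0, -1.4]
width: 0.241
t 16.2 TCP heater -0.15134999211135744 0.0002815328651501539 0.1472890955568894 F [-0.1 -1.  -1.4] width 0.2408312371194356
```

View pics/s9.png

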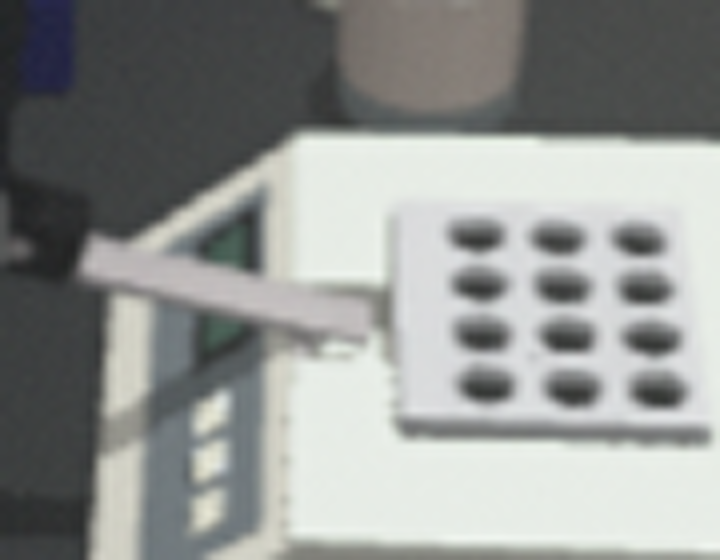

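```bash
python3 -m jog '[[0,0,-1,0,10],[0,0,-2,0,10],[0,0,-2,0,10],[0,0,-3,0,10],[0,0,-3,0,10],[0,0,-4,0,10],[0,0,-4,0,10],[0,0,-4,0,10],[0,0,-4,0,10],[0,0,-4,0,10]]' 60;  python3 - <<'E'
from tip import *
c=bot.read_camera("side"); crop(c,270,170,360,240,8,"s10.png")
E
```

```text
time: 17.5
tool_pos: [0.5017, 0.0353, 0.1435]
tcp_rot: [-0.231, -2.106, 2.106]
wrist_force: [0.3, 0.4, 0.4]
width: 0.239
t 17.5 TCP heater -0.1511609859266877 0.00032091301149991813 0.1434571019088827 F [0.3 0.4 0.4] width 0.23928522184464332
```

View pics/s10.png

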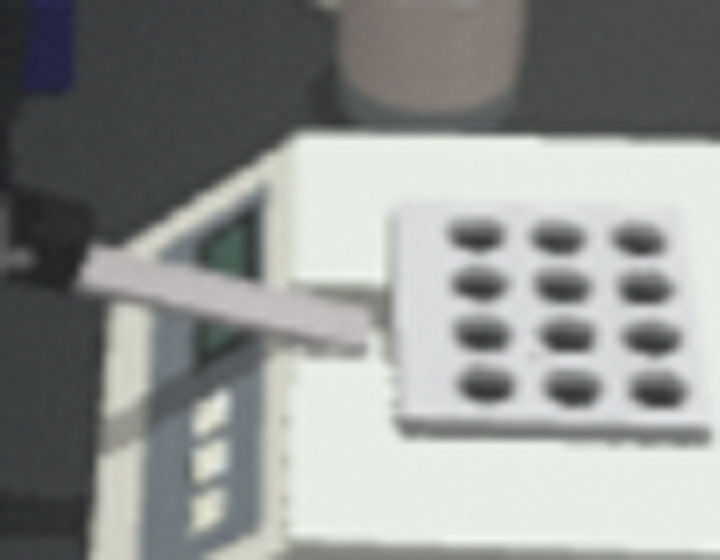

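```bash
python3 - <<'E'
from tip import *
c=bot.read_camera("side"); f=lambda a,b:[a/8+270,b/8+170]
for off,pts in((-.010,[f(80,289),f(364,353)]),(.010,[f(92,243),f(372,309)])):
    X=vplane(c,pts,p[:2]+off*v,u); d=X[1]-X[0]; print([((x[:2]-o)@u,x[2]) for x in X],np.degrees(np.arctan2(d[2],d[:2]@u)))
E
```

```text
t 17.55 TCP heater -0.1511566829246913 0.0003597696819546761 0.14344071746429865 F [-0.7  0.1  0.5] width 0.2412881210608848
[(np.float64(-0.11892574880715223), np.float64(0.10876639761601625)), (np.float64(-0.029511571706339886), np.float64(0.08595869191586314))] -14.309817911706075
[(np.float64(-0.11627889712574682), np.float64(0.11129996788287488)), (np.float64(-0.026820095529635254), np.float64(0.08747343327143664))] -14.913988018868361
```

```bash
python3 -m jog '[[2,-0.4,0.3,0,10],[4,-0.9,-0.2,0,10],[6,-1.3,-0.7,0,10],[8,-1.8,-1.2,0,10],[10,-2.2,-1.8,0,10],[12,-2.7,-2.3,0,10],[14,-3.1,-2.9,0,10],[16,-3.5,-3.4,0,10],[17.5,-3.9,-4,0,10],[17.5,-3.9,-4,0,10]]' 60;  python3 - <<'E'
from tip import *
c=bot.read_camera("side"); crop(c,270,170,360,240,8,"s11.png")
c=bot.read_camera("wrist"); crop(c,200,0,360,120,5,"w11.png")
E
```

```text
time: 18.85
tool_pos: [0.5191, 0.0314, 0.1392]
tcp_rot: [-0.231, -2.106, 2.106]
wrist_force: [-0.1, 0.2, -1.9]
width: 0.244
t 18.85 TCP heater -0.1332986190261863 0.0002804041484285244 0.1392475704467167 F [-0.1  0.2 -1.9] width 0.2438863148616326
```

View pics/s11.png

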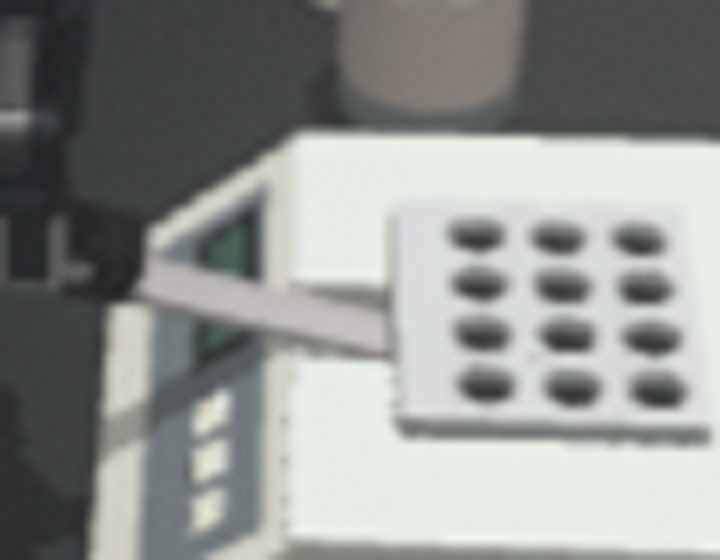

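View pics/w11.png

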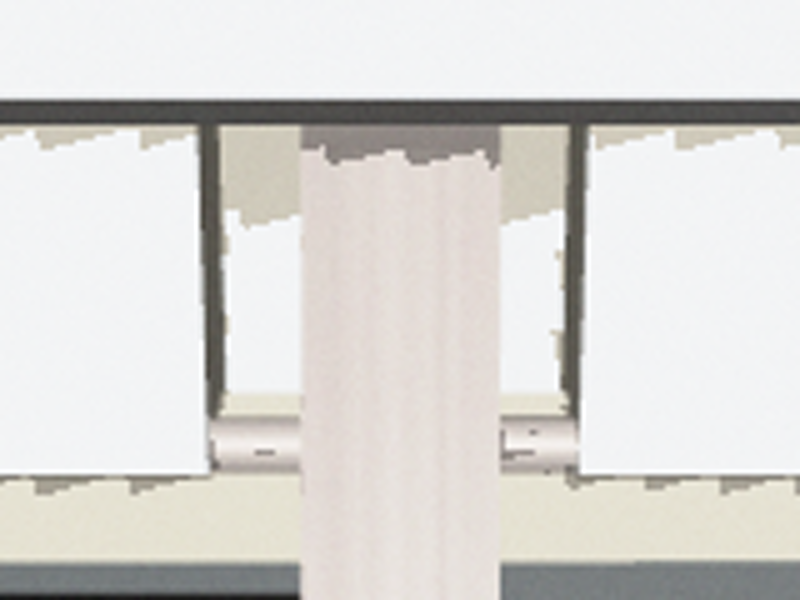

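The tip is now about 9 mm under the lip with the blade just above the strip (strip at wrist crop y 443, lip edge y 112). I'll lever down.

```bash
python3 -m jog '[[0,0,-4,0,10],[-1,0.2,-8,0,10],[-2,0.4,-12,0,10],[-3,0.6,-16,0,10],[-4,0.8,-20,0,10],[-4.5,1,-24,0,10],[-5,1.1,-28,0,10],[-5,1.1,-30,0,10],[-5,1.1,-30,0,10],[-5,1.1,-30,0,10]]' 50;  python3 - <<'E'
from tip import *
c=bot.read_camera("side"); crop(c,260,160,370,240,7,"s12.png")
E
```

```text
time: 20.2
tool_pos: [0.5129, 0.0331, 0.1103]
tcp_rot: [-0.228, -2.106, 2.105]
wrist_force: [-8.3, 2.6, 10.9]
width: 0.241
t 20.2 TCP heater -0.13973354284278072 0.0005459847360594038 0.11033257359342646 F [-8.3  2.6 10.9] width 0.24090892410919368
```

View pics/s12.png

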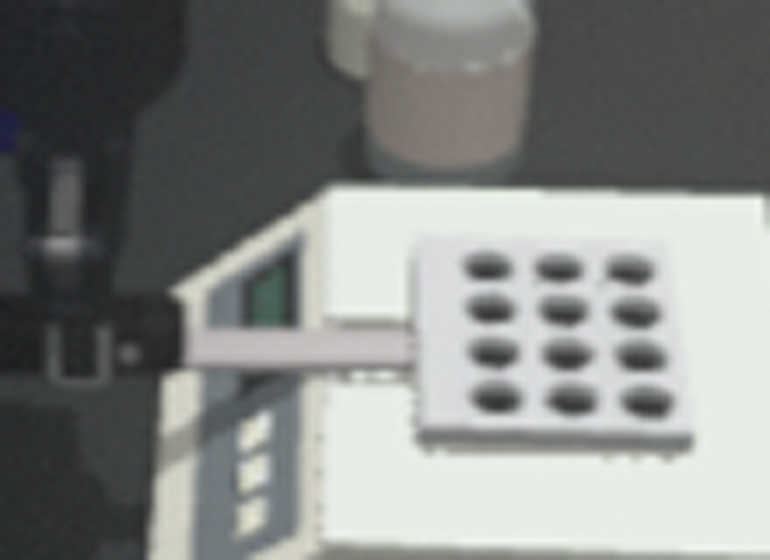

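```bash
python3 -m jog '[[-1.5,0.3,-3,0,10],[-1.5,0.3,-6,0,10],[-1.5,0.3,-9,0,10],[-1.5,0.3,-12,0,10],[-1.5,0.3,-15,0,10],[-1.5,0.3,-18,0,10],[-1.5,0.3,-19,0,10],[-1.5,0.3,-19,0,10],[-1.5,0.3,-19,0,10],[-1.5,0.3,-19,0,10]]' 50;  python3 - <<'E'
from tip import *
c=bot.read_camera("side"); crop(c,260,160,370,240,7,"s13.png")
c=bot.read_camera("wrist"); cv2.imwrite("pics/w13.png",c["pixels"][:,:,::-1])
E
```

```text
time: 21.5
tool_pos: [0.5125, 0.0332, 0.0929]
tcp_rot: [-0.231, -2.107, 2.105]
wrist_force: [-9.6, 2.6, 18.5]
width: 0.243
t 21.5 TCP heater -0.14015776725001758 0.0006352724130051918 0.09287296305104455 F [-9.6  2.6 18.5] width 0.2434649951876845
```

View pics/s13.png

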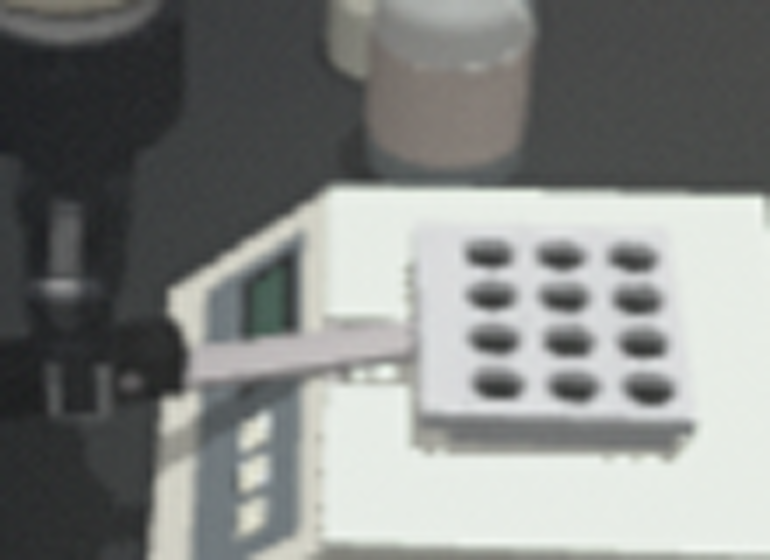

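View pics/w13.png

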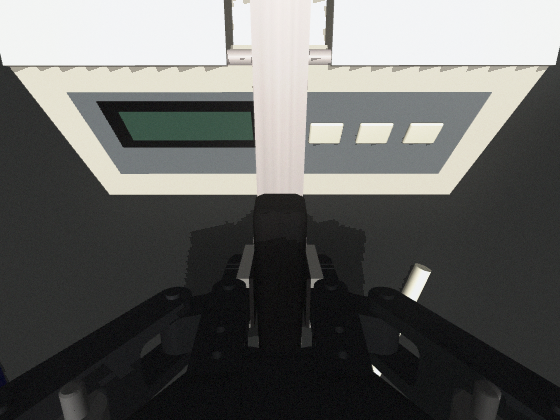

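```bash
cat > lift.py <<'E'
from tip import *
import pickle
def holes(c):
    g=cv2.cvtColor(c["pixels"],cv2.COLOR_RGB2GRAY); m=(g<110).astype(np.uint8)[185:224,322:362]
    n,l,st,ce=cv2.connectedComponentsWithStats(m); Q=[(ce[i]+[322,185]) for i in range(1,n) if 5<st[i,4]<60]; return len(Q),np.mean(Q,0)
s0=pickle.load(open("side.pkl","rb")); n0,a=holes(s0); c=bot.read_camera("side"); n1,b=holes(c)
P=plane(s0,[a],.098)[0]
zs=np.arange(0,.03,.0005); e=[np.hypot(*(np.array(proj(c,P+[0,0,z]))-b)) for z in zs]; i=int(np.argmin(e)); print("holes",n0,n1,"lift",zs[i],"resid px",e[i])
E
python3 lift.py
```

```text
t 21.6 TCP heater -0.14015841336308762 0.0006451905592015396 0.09286564605331575 F [-10.    1.9  17.4] width 0.2414834614119577
holes 12 12 lift 0.0105 resid px 0.029021144586387392
```

The lift reads about 10.5 mm. I'll press a little further for margin.

```bash
python3 -m jog '[[-0.5,0,-2,0,10],[-0.5,0,-4,0,10],[-0.5,0,-5,0,10],[-0.5,0,-5,0,10],[-0.5,0,-5,0,10],[-0.5,0,-5,0,10],[-0.5,0,-5,0,10],[-0.5,0,-5,0,10],[-0.5,0,-5,0,10],[-0.5,0,-5,0,10]]' 50; python3 lift.py
```

```text
time: 22.9
tool_pos: [0.5127, 0.0332, 0.0881]
tcp_rot: [-0.232, -2.107, 2.106]
wrist_force: [-8.6, 0.9, 18.5]
width: 0.242
t 22.9 TCP heater -0.13997435403111563 0.000612205784333901 0.08813395957077101 F [-8.6  0.9 18.5] width 0.2422312839407247
holes 12 12 lift 0.0125 resid px 0.01107491925586266
```

The block is up about 12.5 mm. I'll withdraw the blade along its own axis, then raise it.

```bash
python3 -m jog '[[0,0,1,0,10],[-3,0.7,0,0,10],[-7,1.5,-1.5,0,10],[-11,2.4,-3,0,10],[-16,3.5,-4.5,0,10],[-21,4.6,-6,0,10],[-26,5.7,-7,0,10],[-31,6.8,-7,0,10],[-31,6.8,-7,0,10],[-31,6.8,-7,0,10]]' 60;  python3 - <<'E'
from tip import *
c=bot.read_camera("side"); crop(c,240,150,370,240,6,"s14.png")
E
python3 lift.py
```

```text
time: 24.2
tool_pos: [0.4788, 0.0398, 0.0771]
tcp_rot: [-0.226, -2.104, 2.104]
wrist_force: [-4.6, 1.7, 2.8]
width: 0.236
t 24.2 TCP heater -0.1745044129088119 -0.00024601811485090025 0.07712741847509057 F [-4.6  1.7  2.8] width 0.236178305797403
t 24.25 TCP heater -0.17446463370305693 -0.00024348490523101035 0.07714104103134377 F [-4.3  0.5  2.9] width 0.23905927874804325
holes 12 12 lift 0.0125 resid px 0.02235359483590964
```

View pics/s14.png

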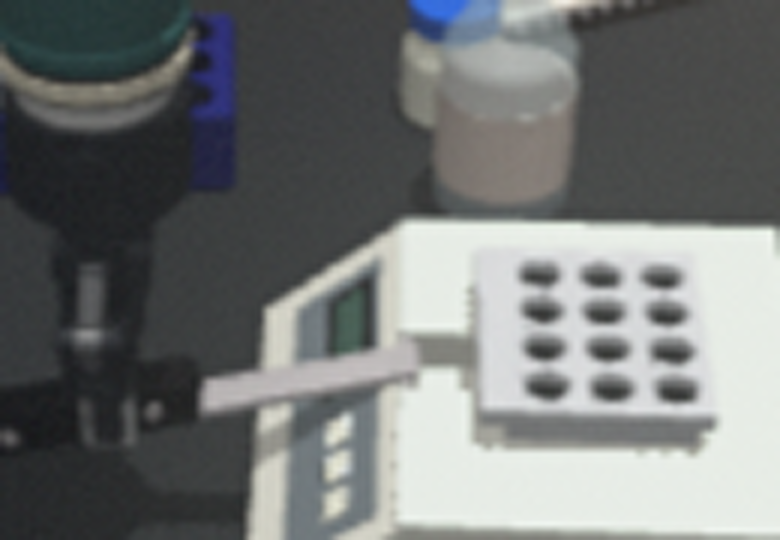

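The blade is out (tip at side crop (415,365), clear of the lip at x 475) and the block stays at 12.5 mm. I'll carry the lever back over the tray.

```bash
python3 -m jog '[[-3,0,25,0,10],[-8,0,55,0,10],[-12,-10,85,0,10],[-20,-45,95,1,10],[-28,-90,95,3,10],[-36,-140,95,5,10],[-45,-190,95,7,10],[-54,-240,95,9,10],[-63,-285,95,9.5,10],[-70,-330,95,9.5,10]]' 60
python3 -m jog '[[-4,-30,0,0,10],[-5,-46,0,0,10],[-5,-46,-15,0,10],[-5,-46,-30,0,10],[-5,-46,-45,0,10],[-5,-46,-60,0,10],[-5,-46,-75,0,10],[-5,-46,-85,0,10],[-5,-46,-85,0,10],[-5,-46,-85,0,10]]' 60; python3 - <<'E'
from h import *
c=bot.read_camera("side"); crop(c,150,250,370,420,3.6,"s15.png")
c=bot.read_camera("wrist"); cv2.imwrite("pics/w15.png",c["pixels"][:,:,::-1])
print(bot.read_state()["tool_pos"])
E
```

```text
time: 25.55
tool_pos: [0.4099, -0.2917, 0.1724]
tcp_rot: [-0.057, -2.195, 2.193]
wrist_force: [-0.3, -0.2, -1.6]
width: 0.244
time: 26.8
tool_pos: [0.4064, -0.3367, 0.0887]
tcp_rot: [-0.059, -2.194, 2.196]
wrist_force: [1.1, 0.7, -1.6]
width: 0.24
[ 0.40650609 -0.33689989  0.0890591 ]
```

View pics/s15.png

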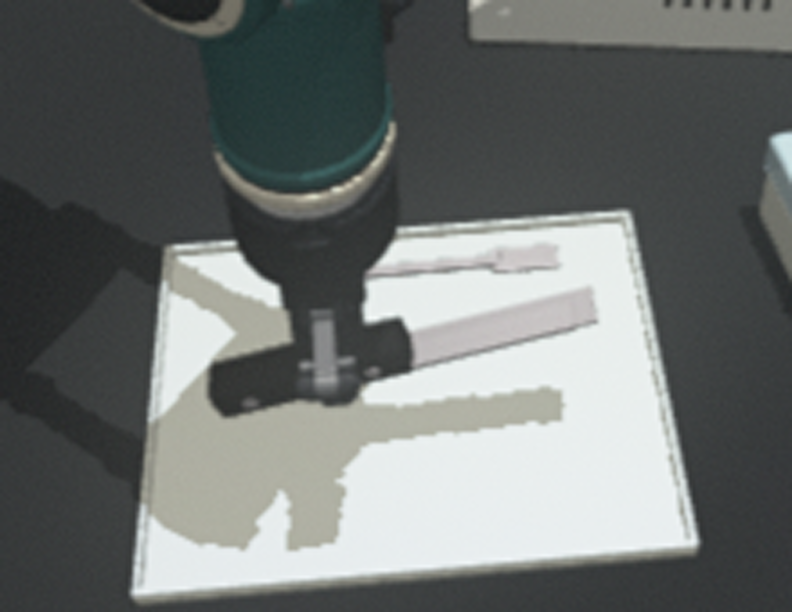

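View pics/w15.png

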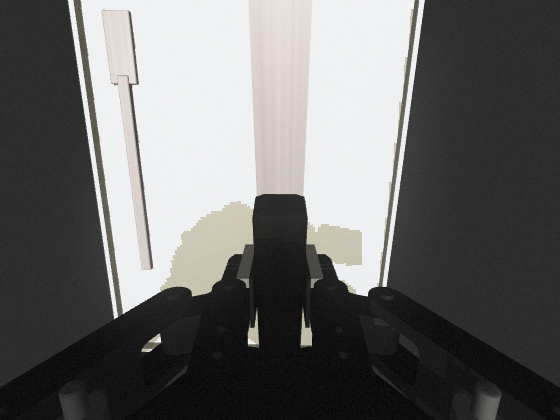

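The lever is tilted tip-up over the tray and well inside its outline. I'll press it down flat, with the butt touching first, then check before releasing.

```bash
python3 -m jog '[[0,0,-15,0,10],[0,0,-28,0,10],[0,0,-34,0,10],[0,0,-40,0,10],[0,0,-46,0,10],[0,0,-51,0,10],[0,0,-55,0,10],[0,0,-55,0,10],[0,0,-55,0,10],[0,0,-55,0,10]]' 25;  python3 - <<'E'
from h import *
c=bot.read_camera("side"); crop(c,150,250,370,420,3.6,"s16.png")
E
```

```text
time: 28.15
tool_pos: [0.4094, -0.3383, 0.036]
tcp_rot: [-0.065, -2.193, 2.202]
wrist_force: [4.0, 0.6, 7.7]
width: 0.243
```

View pics/s16.png

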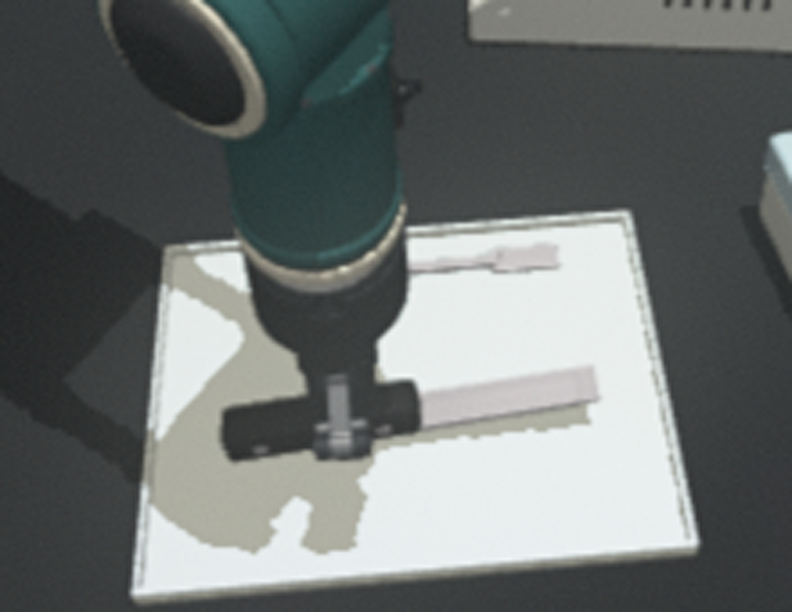

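Nearly flat; only a thin shadow shows under the blade. I'll press 1–2 mm more, open, and retreat straight up.

```bash
python3 -m jog '[[0,0,-1.5,0,10],[0,0,-1.5,0,10],[0,0,-1.5,0,32],[0,0,-1.5,0,45],[0,0,-1.5,0,55],[0,0,0,0,55],[0,0,20,0,55],[0,0,50,0,55],[0,0,85,0,55],[0,0,120,0,55]]' 25
python3 -m jog '[[0,0,30,0,55],[0,0,60,0,55],[-10,40,80,0,55],[-20,80,90,0,55],[-30,120,90,0,55],[-30,150,90,0,55],[-30,150,90,0,55],[-30,150,90,0,55],[-30,150,90,0,55],[-30,150,90,0,55]]'
python3 lift.py; python3 - <<'E'
from h import *
c=bot.read_camera("side"); crop(c,150,150,450,420,2.2,"s17.png"); cv2.imwrite("pics/s17f.png",c["pixels"][:,:,::-1])
c=bot.read_camera("top"); cv2.imwrite("pics/t17.png",c["pixels"][:,:,::-1])
print(bot.read_state()["tool_pos"])
E
```

```text
time: 29.45
tool_pos: [0.4057, -0.3362, 0.1541]
tcp_rot: [-0.057, -2.195, 2.194]
wrist_force: [0.8, -0.3, 0.7]
width: 0.645
time: 30.7
tool_pos: [0.376, -0.1871, 0.2431]
tcp_rot: [-0.058, -2.194, 2.194]
wrist_force: [-0.4, 1.0, -0.0]
width: 0.645
t 30.7 TCP heater -0.22554454420862785 -0.244007237537825 0.24314243371938105 F [-0.4  1.  -0. ] width 0.6445530001914013
holes 12 12 lift 0.0125 resid px 0.027505091916262072
[ 0.37596621 -0.18676742  0.24314576]
```

View pics/s17f.png

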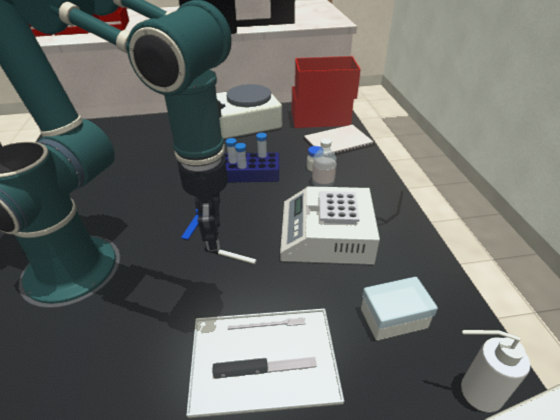

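View pics/t17.png

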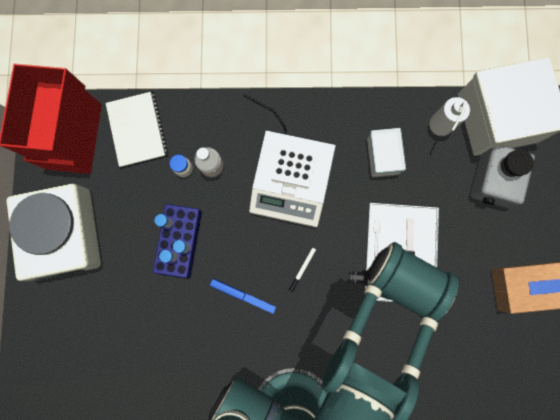

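The side view shows the lever flat in the tray (213–316, 357–376) beside the unmoved spatula. The pen, bottle, jar and tip box are at their original pixels in the top view, the block is up, and the gripper is clear.

```bash
python3 -c "
from workcell import bot
print(bot.finish_job())"
```

```text
the job is handed in; nothing more can be done
None
```

I levered the block up about 12.5 mm, laid the lever flat back in the tray, and handed the job in at about 31 s of the 58 s allowed. `finish_job` gave no verdict.

**How it went:**
- **Tilting the blade:** the lever stayed level when I first lifted it, and the tool can't pitch. I set it back, regripped mid-handle and pressed the handle's rear on the heater's back deck edge to tilt the tip down about 14°.
- **Levering:** I set the blade on the strip, slid it about 9 mm under the lip and pressed the handle down. The wrist force reached about 18 N upward.
- **Returning it:** I drew the blade out along its own axis, pressed the lever flat in the tray and released it.

**Last checks:**
- **Block:** the lift read 12.5 mm before withdrawing, after withdrawing and at the end. It comes from the hole positions in the side camera, so it is good to about 1 mm.
- **Bench:** the lever looks flat and inside the tray's outline. The spatula, pen, bottle, jar and tip box appear at their original places, judged by eye rather than measured. The gripper touched nothing.

**One disagreement:** the heater position from the hole grid was about 5.5 mm off the lip and strip edges seen by the side and wrist cameras. I used the edges.

**Not measured:** I had no direct reading of the strip and lip contact forces. I infer them from the wrist force and the block rising.

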